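Move the ladle to the next utensil rail

ROBOT

A 7-joint arm with a two-finger parallel gripper is mounted at the origin on a cart in front of the work surface, level with it; the furniture and walls round the work are solid. World frame = base frame: x ahead of the robot, y to its left, z up, the work surface at z = 0. Lengths are in m, angles in rad, forces in N, time in s.
With the tool pointing down it reaches from about 0.425 to 0.925 m from the base axis. Payload 6.8 kg.
Tool frame: the origin (TCP) lies midway between the tips of the shut fingers; the grasp point (between the pads) lies 19 mm behind it; y points along the fingers, z is the direction in which the jaws open and shut, and the axes are right-handed (so a half turn about y gives the same grasp; the last joint's range is limited). The gripper opens to 85 mm and grips with 20 to 120 N. Pads are 22 mm wide; open, the fingers measure 114 mm over their backs; the gripper's body (76 mm by 85 mm) begins 54 mm behind the grasp point. The pads swing forward as they close: fully open they stand 13 mm farther back than shut.
Start: joints at [-1.232, 0.477, 0.022, 1.555, -0.011, 1.109, -0.083], TCP at [0.292, 0.609, 0.208] pointing down, gripper open.
Joint ranges: [-2.96, 2.96], [-0.34, 2.1], [-1.41, 1.46], [0.24, 2.44], [-1.37, 4.51], [0.17, 1.92], [-2.96, 2.96]. Speed limits (rad/s): [2.39, 2.39, 3.14, 3.14, 3.14, 3.14, 3.14].

INTERFACE

Orientations are given as a unit quaternion [w, x, y, z].
In Python, from station import bot gives the robot as it stands. The module is installed in compiled form; this text tells all that it offers.
- The arm moves only by the shell command python3 -m crank 'ROWS' [FORCE]. ROWS is JSON, a list of rows, each an object with "linear": the shift along the tool's x, y, z in m, a list of three; "dr": the turn, a rotation vector about the tool's x, y, z in degrees, a list of three; "hand": the gripper command: -1 is shut, 1 is fully open, values between are in proportion. A call has 1 to 10 rows; each row is the pose to reach, as a shift and turn from the pose commanded when the call began, along the tool's axes at that moment; what a row does not reach only later rows make up. A row lasts 1/12 s, in which the tool goes at most 41.7 mm and 7.16 degrees, less where a joint would pass 70% of its speed; a pose out of reach is approached as far as the arm can. A call with a gripper value outside its range is refused whole. The fingers move at their own pace and stop on an object; FORCE is the grip in N (left out, the last holds). Time passes only in rows, so rows that repeat a pose let the fingers close. It gives the time, the measured TCP pose, the force and the opening at its end, in the units of the state.
- bot.get_obs(): the state, without advancing time (a new reading comes with each control period).
- bot.read_camera(name): name is "scene" or "top" or "wrist"; returns the picture (420x560x3 uint8, blue, green, red); there is no depth.
- bot.camera_params(name): a dict with "K" (3x3 intrinsics, pixels), "R" (3x3) and "t" (3): a world point X has camera coordinates R X + t; the wrist camera has in their place "hand_eye" (4x4, takes a point from camera to tool coordinates, whose origin is the TCP and whose axes are the tool frame's). Camera axes: x right, y down, z forward; pixel columns grow to the right and rows downward; lengths in m; the calibration is good to about 2 mm. The wrist camera is an equidistant fisheye: a pixel r from the principal point sees the ray r / f radians off the axis. A picture is of the moment at which its call begins: read the wrist's pose just before it. camera_params takes no time and is no camera call.
- bot.hand_in(): hands the job in, once; it reports no verdict.
Trained networks look in the newest picture that a camera, given by its name, has taken for a name from the list of things; names that differ only in an ending like _2 or _b are one class to them, and where a whole thing is asked for, a point or a joint stands for the part that bears it (a point fixed in the world has none). Each returns a list of dicts, best first, with "score" (0 to 1); they miss things now and then, are a little off and sometimes report something else, mostly with a low value. They report only what shows in the picture. A call takes as long as a camera call.
- bot.search_frame(camera, target): "extent" ([left, top, right, bottom] in pixels, round what is visible of it).
- bot.cut_out(camera, target): "pixels" (420x560 bool, what is visible of it) and "extent" ([left, top, right, bottom] in pixels, round what is visible of it).
- bot.place_of(camera, target): "xy" ([column, row] in pixels: a listed point, or the origin of a listed thing).
The state is a dict: "t": time; "q": joint angles; "joint_vel": joint speeds; "joint_torque": joint torques, N m; "eef_pos": TCP position; "tool_rot": TCP orientation; "contact_force": force on the tool from outside, world axes, zero at the start; "torque": the same for the moment, N m; "gripper_width": opening from 0.0 (shut) to 1.0 (fully open).
Only numpy, scipy, OpenCV 4.12 (cv2) and the standard library are available. Lean on these libraries where they do the work, as an engineer would, in place of code of your own. Each camera call takes 0.05 s, during which the arm holds its last target. There are 200 camera calls.

TASK

Move the ladle from the guarded utensil rail on the left to the open rail on the right: lift it over the end stop at the free end of its rail, then hang it gently by its hook on the right-hand rail, anywhere between its end stop and its post, plumb and let go. The right-hand rail can be adjusted to stand nearer or farther on its base, so feel (or look) for where its bar really is; do not drop the ladle, and leave the skimmer hanging where it is.

Things in the scene. Friction and masses are not known exactly. Their poses are not given: they have to be found in the camera images.
- ladle: Steel ladle, round bowl (64 mm, to 157 mm below the origin), 210 mm tall in all, 0.11 to 0.22 kg. Hangs by a flat hook, 24 mm wide along y, whose mouth is 17 mm wide (x = -8.5 to 8.5 mm) and open downward: leg on the -x (robot) side, short lip on the +x side. Origin: middle of the hook's seat, the point that lies on the bar's top when it hangs plumb. x from leg to lip, y along the bar, z up.
- ladle_grip (a point): Middle of the ladle's black upright grip block above the hook, 32 mm above the ladle's origin. Block 16 mm thick along x, 26 mm along y, from 6 to 52 mm above the origin; the steel hook below it is 29 mm wide along x.
- ladle_lip (a point): Lower end of the lip, 18 mm below the ladle's origin; the lip spans x = 8.5 to 14.5 mm. Raised clear of a bar by more than this, the lip passes over the bar.
- ladle_cross (a point): Top of the cross piece at x = 0, 60 mm below the origin. The leg (6 mm thick, inner face at x = -8.5 mm) runs straight down to it from the hook; the cross piece then brings the shank back under the hook, so a bar in the hook is caught between cross piece and seat: 46 mm of lift above the hanging height on a 14 mm high bar.
- skimmer: Flat perforated steel disc, 66 mm across, with the same hook as the ladle; hangs on the left rail beyond the ladle, nearer the post. Bystander. Origin and axes as the ladle's.
- rail_a: Left rail, fixed. Origin on the worktop under the middle of the bar; y along the bar to its post (y = 127 mm), x away from the robot. Flat-topped steel bar, x = -6 to 6 mm, 14 mm high, top at z = 200 mm, from y = -120 mm (free end, facing the right rail) to 120 mm. Wooden base 12 mm thick, x = -65 to 65, y = -55 to 145 mm.
- rail_a_stop (a point): Top middle of the left rail's end stop: an upturned tongue at the bar's free end, as wide as the bar (12 mm), 8 mm long (y = -120 to -112 mm), 14 mm above the bar's top. The ladle, raised 14 to 46 mm, passes astride it.
- rail_a_guard (a point): Top middle of the guard bar in front of the left bar: x = -26 to -20 mm, z = 186 to 198 mm, along the bar's whole length. The hook's leg hangs between guard and bar, so a utensil leaves this rail only along y, over the end stop.
- rail_b: Base of the right rail, fixed. Origin on the worktop; bar along y, post at y = -127 mm, free end with end stop (as on the left rail) at y = 112 to 120 mm; x away from the robot. No guard. Bar 12 mm wide, 14 mm high, top at z = 200 mm, its far end at y = -120 mm. Where the bar lies in x: see rail_b_slot. Base 12 mm thick, x = -65 to 65, y = -145 to 55 mm.
- rail_b_slot (a point): Middle of the slot in the right base, at x = 0, y = -127 mm. The post with bar and end stop is clamped somewhere along it: the bar's middle line lies parallel to y anywhere from x = -25 to 25 mm in the base's frame. This offset is not reported and does not change in the run; under a push of a few newtons the bar stands firm.

How it is judged:
By the outcome, as a careful person would: the job done as asked, in the order asked, and still so for the second after the job is handed in, with the robot touching nothing.
It also fails if it takes over 54 s, if anything falls off the work surface, if the arm or the gripper's body presses on something with over 40 N, if the wrist force passes 120 N, or if a joint passes its speed limit or range.

## Working session

There is one attempt and no reset: what is moved stays moved. The work goes in short steps, Python scripts to look and compute and a shell command to move; the robot and the scene stay as the last step left them, time stands still between calls to the robot, and variables do not carry over. Pictures are saved under pics/ and viewed, about 8 in all and at most 12, crops included, and the job is handed in when it is done.

```bash
mkdir -p pics; ls; cat > h.py <<'E'
import numpy as np, cv2
from station import bot
from scipy.spatial.transform import Rotation as Ro
def rot(q): return Ro.from_quat([q[1],q[2],q[3],q[0]])
def ray(cam,uv,obs=None):
    p=bot.camera_params(cam);K=np.array(p["K"])
    if cam=="wrist":
        o=obs or bot.get_obs();H=np.array(p["hand_eye"])
        d=np.array([(uv[0]-K[0,2])/K[0,0],(uv[1]-K[1,2])/K[1,1]]);r=np.linalg.norm(d)
        v=np.r_[np.sin(r)*d/max(r,1e-9),np.cos(r)]
        R=rot(o["tool_rot"]).as_matrix();return R@H[:3,3]+np.array(o["eef_pos"]),R@H[:3,:3]@v
    R=np.array(p["R"]);t=np.array(p["t"])
    return -R.T@t,R.T@np.linalg.solve(K,[uv[0],uv[1],1])
def atz(cam,uv,z,obs=None):
    c,d=ray(cam,uv,obs);return c+d*(z-c[2])/d[2]
def tri(rs):
    A=0;b=0
    for c,d in rs:
        d=d/np.linalg.norm(d);P=np.eye(3)-np.outer(d,d);A=A+P;b=b+P@c
    return np.linalg.solve(A,b)
E
python3 - <<'E'
from h import *
np.set_printoptions(precision=4,suppress=True)
o=bot.get_obs();print({k:np.round(v,3) for k,v in o.items()}); print(rot(o["tool_rot"]).as_matrix())
a=bot.read_camera("scene");b=bot.read_camera("top");
cv2.imwrite("pics/scene.png",a);cv2.imwrite("pics/top.png",b)
for c in("scene","top"):
  p=bot.camera_params(c);print(c,-np.array(p["R"]).T@np.array(p["t"]))
Z={"ladle":.2,"ladle_grip":.232,"skimmer":.2,"rail_a":0,"rail_a_stop":.214,"rail_a_guard":.198,"rail_b":0,"rail_b_slot":.012}
for n,z in Z.items():
  rs=[]
  for c in("scene","top"):
    l=bot.place_of(c,n)
    for r in l[:2]:print(n,c,round(r["score"],2),np.round(r["xy"],1),atz(c,r["xy"],z))
    if l: rs.append(ray(c,l[0]["xy"]))
  if len(rs)==2:print("   tri",tri(rs))
E
```

```text
pics
{'t': np.float64(0.0), 'q': array([-1.232,  0.478,  0.022,  1.556, -0.012,  1.109, -0.083]), 'joint_vel': array([-0.002, -0.   ,  0.002, -0.   ,  0.001, -0.001,  0.001]), 'joint_torque': array([  0.   , -59.646,   1.608, -28.12 ,   0.012,   0.01 ,  -0.   ]), 'eef_pos': array([0.291, 0.608, 0.207]), 'tool_rot': array([-0.689,  0.69 , -0.157,  0.157]), 'contact_force': array([ 0.995, -0.047,  0.919]), 'torque': array([0.033, 0.046, 0.015]), 'gripper_width': np.float64(1.002)}
[[ 0.9019 -0.0007  0.432 ]
 [-0.432  -0.0017  0.9019]
 [ 0.0001 -1.     -0.0019]]
scene [ 0.0277 -0.58    0.7456]
top [ 0.4118 -0.0112  1.1985]
ladle scene 0.73 [235.5 166.6] [0.5191 0.1181 0.2   ]
ladle top 0.62 [227.  207.5] [0.5232 0.1132 0.2   ]
   tri [0.5205 0.1148 0.2013]
ladle_grip scene 0.59 [238.4 156.5] [0.522  0.1084 0.232 ]
ladle_grip scene 0.16 [307.5 299.3] [ 0.3476 -0.3026  0.232 ]
ladle_grip top 0.7 [212.6 215.3] [0.501  0.1432 0.232 ]
ladle_grip top 0.68 [224.4 210.7] [0.512  0.1153 0.232 ]
   tri [0.517  0.1336 0.2219]
skimmer scene 0.94 [206.1 141.9] [0.5314 0.265  0.2   ]
skimmer top 0.53
[... 391 characters left out ...]
top top 0.62 [246.5 208. ] [0.5204 0.0642 0.214 ]
   tri [0.5205 0.0659 0.2025]
rail_a_guard scene 0.87 [216.6 162.7] [0.4955 0.1646 0.198 ]
rail_a_guard top 0.8 [202.6 215.9] [0.5027 0.1732 0.198 ]
   tri [0.5028 0.175  0.1901]
rail_b scene 0.76 [226.4 217.1] [0.5222 0.1792 0.    ]
rail_b scene 0.65 [309.9 302. ] [ 0.4909 -0.1862  0.    ]
rail_b top 0.79 [212.9 214.2] [0.5257 0.1794 0.    ]
rail_b top 0.65 [336.7 226.6] [ 0.4887 -0.186   0.    ]
   tri [ 0.5247  0.1805 -0.0021]
rail_b_slot scene 0.75 [350.5 337.6] [ 0.4826 -0.3115  0.012 ]
rail_b_slot scene 0.71 [235.5 167.7] [0.6844 0.3534 0.012 ]
rail_b_slot top 0.87 [378.4 227.1] [ 0.4863 -0.3066  0.012 ]
   tri [ 0.487  -0.3086  0.0046]
```

```bash
python3 - <<'E'
import cv2
a=cv2.imread("pics/top.png");cv2.imwrite("pics/topc.png",cv2.resize(a[140:300,110:430],None,fx=2.5,fy=2.5,interpolation=2))
a=cv2.imread("pics/scene.png");cv2.imwrite("pics/scenec.png",cv2.resize(a[90:390,130:430],(600,600),interpolation=2))
E
```

```text
(no output)
```

View pics/topc.png

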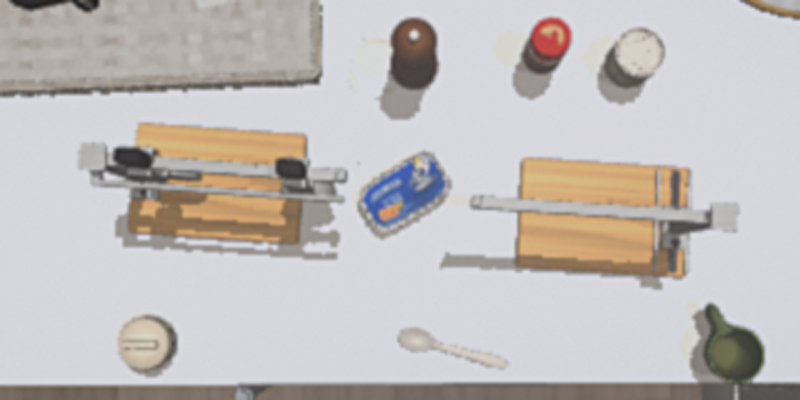

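View pics/scenec.png

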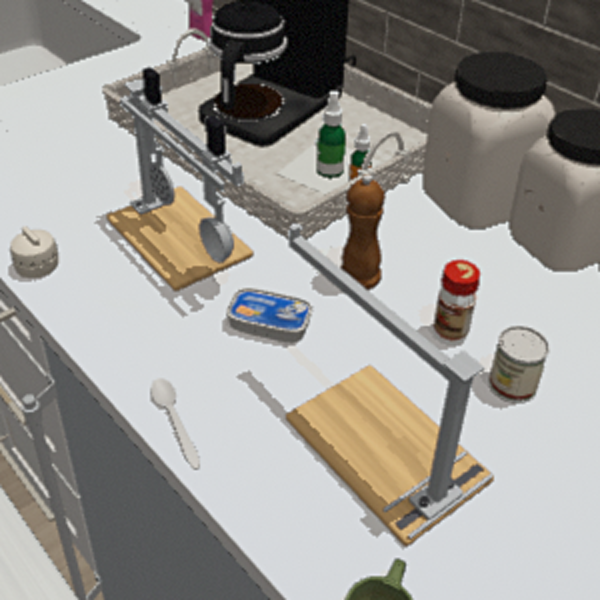

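The top view shows both rails, with the black ladle grip at about (226,207) and rail B's bar from (300,220) to (392,226). The scene view agrees: the ladle is near rail A's free end and both rails are clear. I'll move above the ladle, aligned with rail A.

```bash
python3 -m crank '[{"linear":[0,-0.04,0],"dr":[0,0,0],"hand":1},{"linear":[0,-0.08,0],"dr":[0,0,0],"hand":1},{"linear":[0.42,-0.123,-0.346],"dr":[0,68.7,0],"hand":1},{"linear":[0.42,-0.123,-0.346],"dr":[0,68.7,0],"hand":1},{"linear":[0.42,-0.123,-0.346],"dr":[0,68.7,0],"hand":1},{"linear":[0.42,-0.123,-0.346],"dr":[0,68.7,0],"hand":1},{"linear":[0.42,-0.123,-0.346],"dr":[0,68.7,0],"hand":1},{"linear":[0.42,-0.123,-0.346],"dr":[0,68.7,0],"hand":1},{"linear":[0.42,-0.123,-0.346],"dr":[0,68.7,0],"hand":1},{"linear":[0.42,-0.123,-0.346],"dr":[0,68.7,0],"hand":1}]' 40
python3 - <<'E'
from h import *
np.set_printoptions(precision=4,suppress=True)
o=bot.get_obs();print(o["eef_pos"],rot(o["tool_rot"]).as_matrix())
# rail lines from hand-picked top pixels
f=lambda x,y:atz("top",(110+x/2.5,140+y/2.5),.2)
print("B",f(475,201),f(705,216));print("A",f(330,175),f(115,155))
E
```

```text
t: 1.73
eef_pos: [0.4321, 0.3054, 0.3145]
tool_rot: [0.529, -0.528, 0.47, -0.47]
contact_force: [0.8, -0.2, 0.6]
gripper_width: 1.001
[0.4321 0.3054 0.3145] [[ 0.1176  0.0003  0.9931]
 [-0.9931  0.0008  0.1176]
 [-0.0007 -1.      0.0004]]
B [ 0.4912 -0.0665  0.2   ] [ 0.4762 -0.2935  0.2   ]
A [0.517  0.0763 0.2   ] [0.5369 0.2876 0.2   ]
```

```bash
python3 -m crank '[{"linear":[0.199,-0.02,0.065],"dr":[0,11.5,0],"hand":1},{"linear":[0.199,-0.02,0.065],"dr":[0,11.5,0],"hand":1},{"linear":[0.199,-0.02,0.065],"dr":[0,11.5,0],"hand":1},{"linear":[0.199,-0.02,0.065],"dr":[0,11.5,0],"hand":1},{"linear":[0.199,-0.02,0.065],"dr":[0,11.5,0],"hand":1},{"linear":[0.199,-0.02,0.065],"dr":[0,11.5,0],"hand":1},{"linear":[0.199,-0.02,0.065],"dr":[0,11.5,0],"hand":1},{"linear":[0.199,-0.02,0.065],"dr":[0,11.5,0],"hand":1}]'
python3 - <<'E'
from h import *
np.set_printoptions(precision=4,suppress=True)
o=bot.get_obs();print(o["eef_pos"],rot(o["tool_rot"]).as_matrix())
p=bot.camera_params("wrist");print(p["K"],p["hand_eye"])
a=bot.read_camera("wrist");cv2.imwrite("pics/w1.png",a)
for n,z in {"ladle":.2,"ladle_grip":.232,"skimmer":.2,"rail_a_stop":.214,"rail_a_guard":.198}.items():
  for r in bot.place_of("wrist",n)[:2]:print(n,round(r["score"],2),np.round(r["xy"],1),atz("wrist",r["xy"],z,o))
E
```

```text
t: 2.4
eef_pos: [0.5206, 0.1184, 0.334]
tool_rot: [0.48, -0.48, 0.519, -0.519]
contact_force: [0.3, 0.4, 0.6]
gripper_width: 1.002
[0.5206 0.1184 0.334 ] [[-0.0768 -0.0002  0.997 ]
 [-0.997   0.0006 -0.0768]
 [-0.0006 -1.     -0.0003]]
[[325.1923   0.     280.9926]
 [  0.     325.1923 202.7832]
 [  0.       0.       1.    ]] [[ 0.0006  0.957   0.2902 -0.0743]
 [ 0.0003 -0.2902  0.957  -0.1657]
 [ 1.     -0.0005 -0.0005 -0.0001]
 [ 0.      0.      0.      1.    ]]
ladle 0.73 [284.3 193. ] [0.5229 0.1115 0.2   ]
ladle 0.44 [278.7 318.3] [ 0.5058 -0.0342  0.2   ]
ladle_grip 0.77 [280.3 199.6] [0.5194 0.1145 0.232 ]
skimmer 0.6 [283.9  29.9] [0.5342 0.2647 0.2   ]
rail_a_stop 0.73 [283.5 242.7] [0.5186 0.0661 0.214 ]
rail_a_guard 0.83 [256.6 116.6] [0.503  0.1856 0.198 ]
```

View pics/w1.png

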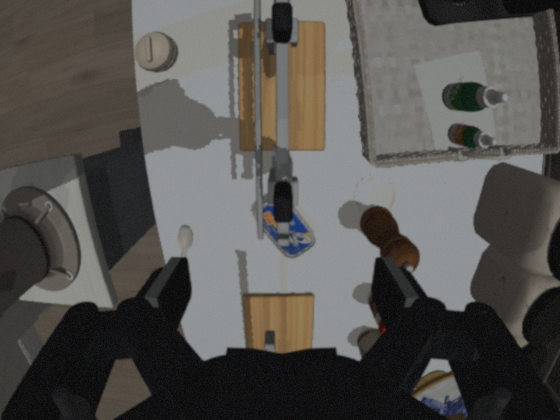

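The wrist view shows the bar vertical at column ~282, so the yaw is aligned. The grip block is at (283,200), the end stop at (283,243) and the guard at column ~258. I'll descend and grip.

```bash
python3 -m crank '[{"linear":[0.0043,0.03,0.0017],"dr":[0,0,0],"hand":1},{"linear":[0.0043,0.06,0.0017],"dr":[0,0,0],"hand":1},{"linear":[0.0043,0.09,0.0017],"dr":[0,0,0],"hand":1},{"linear":[0.0043,0.105,0.0017],"dr":[0,0,0],"hand":1},{"linear":[0.0043,0.117,0.0017],"dr":[0,0,0],"hand":1},{"linear":[0.0043,0.117,0.0017],"dr":[0,0,0],"hand":1},{"linear":[0.0043,0.117,0.0017],"dr":[0,0,0],"hand":0}]' 40
python3 - <<'E'
from h import *
o=bot.get_obs();print(o["eef_pos"])
a=bot.read_camera("wrist");cv2.imwrite("pics/w2.png",a)
E
```

```text
t: 3.28
eef_pos: [0.5218, 0.1139, 0.2169]
tool_rot: [0.48, -0.481, 0.519, -0.519]
contact_force: [0.8, 0.7, 0.5]
gripper_width: 0.882
[0.52180193 0.11391521 0.21686799]
```

View pics/w2.png

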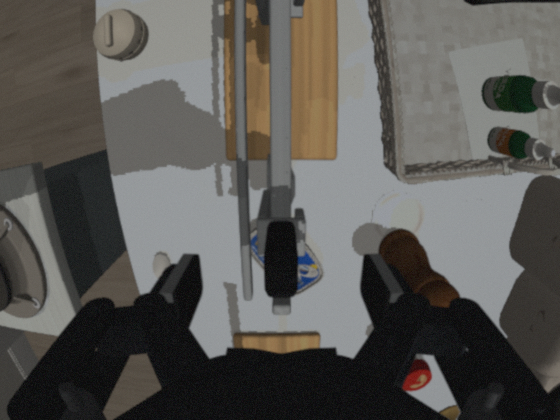

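The block is centred between the jaws (column 281). Closing now.

```bash
python3 -m crank '[{"linear":[0,0,0],"dr":[0,0,0],"hand":-1},{"linear":[0,0,0],"dr":[0,0,0],"hand":-1},{"linear":[0,0,0],"dr":[0,0,0],"hand":-1},{"linear":[0,0,0],"dr":[0,0,0],"hand":-1},{"linear":[0,0,0],"dr":[0,0,0],"hand":-1},{"linear":[0,0,0],"dr":[0,0,0],"hand":-1},{"linear":[0,0,0],"dr":[0,0,0],"hand":-1},{"linear":[0,0,0],"dr":[0,0,0],"hand":-1},{"linear":[0,0,0],"dr":[0,0,0],"hand":-1},{"linear":[0,0,0],"dr":[0,0,0],"hand":-1}]' 40
python3 - <<'E'
from h import *
o=bot.get_obs()
for n,z in {"ladle_grip":.232,"rail_a_stop":.214,"skimmer":.2}.items():
  bot.read_camera("wrist")
  for r in bot.place_of("wrist",n)[:2]:print(n,round(r["score"],2),np.round(r["xy"],1),atz("wrist",r["xy"],z,o))
a=bot.read_camera("wrist");cv2.imwrite("pics/w3.png",a)
E
```

```text
t: 4.17
eef_pos: [0.5224, 0.1137, 0.2177]
tool_rot: [0.481, -0.48, 0.519, -0.519]
contact_force: [-2.1, -0.1, 6.1]
gripper_width: 0.175
ladle_grip 0.62 [281.6 255.1] [0.52248924 0.11379248 0.232     ]
rail_a_stop 0.59 [279.4 309.8] [0.51749682 0.06634845 0.214     ]
skimmer 0.36 [281.3 311. ] [0.51785497 0.05520504 0.2       ]
```

View pics/w3.png

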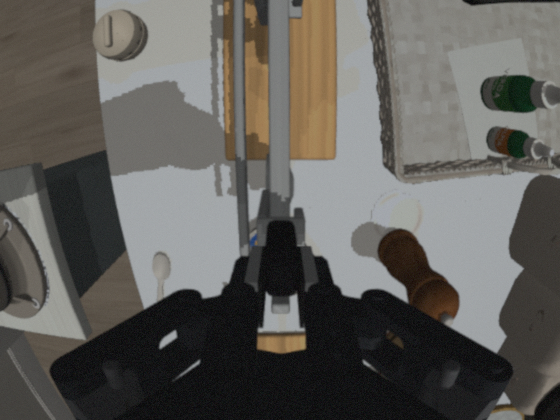

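Gripped (opening 0.175, about 16 mm). Lifting 30 mm.

```bash
python3 -m crank '[{"linear":[0,-0.005,0],"dr":[0,0,0],"hand":-1},{"linear":[0,-0.012,0],"dr":[0,0,0],"hand":-1},{"linear":[0,-0.02,0],"dr":[0,0,0],"hand":-1},{"linear":[0,-0.027,0],"dr":[0,0,0],"hand":-1},{"linear":[0,-0.03,0],"dr":[0,0,0],"hand":-1},{"linear":[0,-0.03,0],"dr":[0,0,0],"hand":-1},{"linear":[0,-0.03,0],"dr":[0,0,0],"hand":-1}]'
python3 - <<'E'
from h import *
o=bot.get_obs()
print(o["torque"],rot(o["tool_rot"]).as_matrix()[:,0])
a=bot.read_camera("wrist");cv2.imwrite("pics/w4.png",cv2.resize(a[120:340,180:380],None,fx=2.7,fy=2.7))
def row(r):
  g=a[r].astype(int).sum(1)/3; print(r,g[225:330].astype(int))
row(90);row(180)
E
```

```text
t: 5.1
eef_pos: [0.5222, 0.1136, 0.2472]
tool_rot: [-0.481, 0.48, -0.519, 0.519]
contact_force: [0.6, 0.3, -2.2]
gripper_width: 0.175
[ 0.01276751  0.01865914 -0.02765956] [-7.65121913e-02 -9.97068606e-01 -2.80916863e-04]
90 [163 158 126 102 105 116 123 122 115  96  87  86  82  79  80  88  99 108
 116 119 120 120 113  96  78  89 107 117 115 117 114 115 114 112 111 117
 120 120 118 114 117 117 121 121 118  98 102 115 122 126 126 125 126 128
 126 128 127 125 123 124 126 127 116 106 106 111 112 116 117 117 116 115
 112 110 111 115 117 119 120 120 119 114 109 115 120 123 125 124 126 123
 122 120 121 116 114 112 116 113 116 120 123 124 123 122 117]
180 [141 161 167 167 166 166 165 162 160 148 122 110 109 114 112 110 107  94
  80  77  81  80  82  79  76  66  70  93 115 120 119 124 136 153 160 162
 166 166 166 162 146 113  88  75  77  75  80  90  96 103 101 100 101 100
 102  97  90  78  76  77  78  79  72  73  76  81  79  82 100 138 161 166
 166 165 167 164 166 166 166 166 168 166 167 167 166 167 167 166 166 168
 169 167 168 165 165 167 165 167 166 167 166 167 168 165 165]
```

View pics/w4.png

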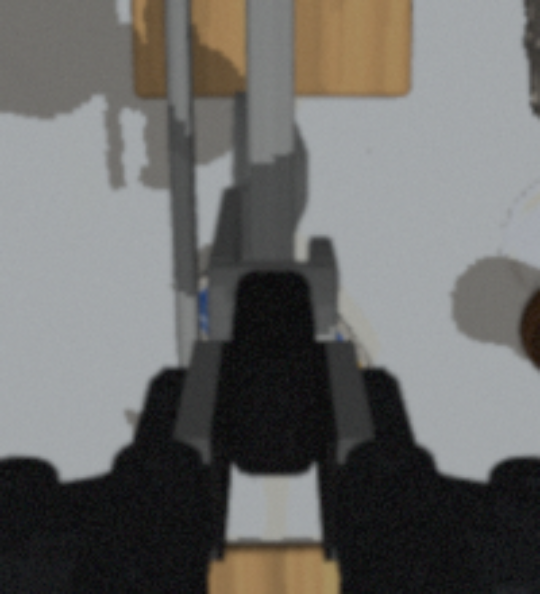

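Lifted: 2.2 N of weight, bar parallel and centred under the hook (column ~280.7 against block 281). Sliding along the rail over the stop.

```bash
python3 -m crank '[{"linear":[0.006,0,0],"dr":[0,0,0],"hand":-1},{"linear":[0.015,0,0],"dr":[0,0,0],"hand":-1},{"linear":[0.025,0,0],"dr":[0,0,0],"hand":-1},{"linear":[0.035,0,0],"dr":[0,0,0],"hand":-1},{"linear":[0.045,0,0],"dr":[0,0,0],"hand":-1}]'
python3 -m crank '[{"linear":[0.012,0,0],"dr":[0,0,0],"hand":-1},{"linear":[0.024,0,0],"dr":[0,0,0],"hand":-1},{"linear":[0.036,0,0],"dr":[0,0,0],"hand":-1},{"linear":[0.048,0,0],"dr":[0,0,0],"hand":-1},{"linear":[0.06,0,0],"dr":[0,0,0],"hand":-1},{"linear":[0.068,0,0],"dr":[0,0,0],"hand":-1},{"linear":[0.069,0,0],"dr":[0,0,0],"hand":-1},{"linear":[0.069,0,0],"dr":[0,0,0],"hand":-1}]'
python3 - <<'E'
from h import *
np.set_printoptions(precision=4,suppress=True)
o=bot.get_obs();print(o["eef_pos"],rot(o["tool_rot"]).as_matrix())
# B bar centre line from the first clean top image
a=cv2.imread("pics/top.png").astype(int)
g=a.sum(2)/3
for c in range(305,385,10):
  print(c,g[212:238,c].astype(int))
cv2.imwrite("pics/scene2.png",cv2.resize(bot.read_camera("scene")[100:300,150:400],None,fx=3,fy=3))
E
```

```text
t: 5.57
eef_pos: [0.5184, 0.0669, 0.247]
tool_rot: [-0.48, 0.48, -0.519, 0.519]
contact_force: [-0.1, -0.3, -2.4]
gripper_width: 0.174
t: 6.23
eef_pos: [0.5134, -0.0006, 0.2471]
tool_rot: [0.48, -0.48, 0.519, -0.519]
contact_force: [-0.3, 0.9, -2.4]
gripper_width: 0.172
[ 0.5134 -0.0006  0.2471] [[-0.0778  0.      0.997 ]
 [-0.997   0.0002 -0.0778]
 [-0.0002 -1.     -0.    ]]
305 [217 217 217 217 218 213 195 193 193 193 175 147 205 220 217 217 217 217
 217 217 217 216 216 217 217 217]
315 [218 219 220 220 220 220 214 188 188 191 192 178 160 210 223 221 220 220
 220 220 220 220 218 211 207 205]
325 [175 170 171 173 171 169 169 178 191 192 192 182 151 145 165 171 172 171
 164 156 154 155 160 165 167 169]
335 [176 171 168 171 173 169 167 165 165 188 193 194 180 135 158 170 171 173
 173 163 154 152 154 159 163 164]
345 [175 174 171 168 171 170 167 166 168 171 184 190 190 176 138 158 171 171
 174 172 163 153 152 155 158 158]
355 [172 173 170 166 166 169 167 160 152 159 185 189 191 182 146 139 163 170
 172 173 170 165 160 152 153 154]
365 [168 170 171 168 163 166 168 164 162 156 153 184 190 193 183 132 144 160
 170 173 170 168 165 163 157 152]
375 [159 162 168 170 167 165 168 165 161 154 144 162 182 189 190 177 125 129
 145 149 143 120 112 113 114 115]
```

View pics/scene2.png

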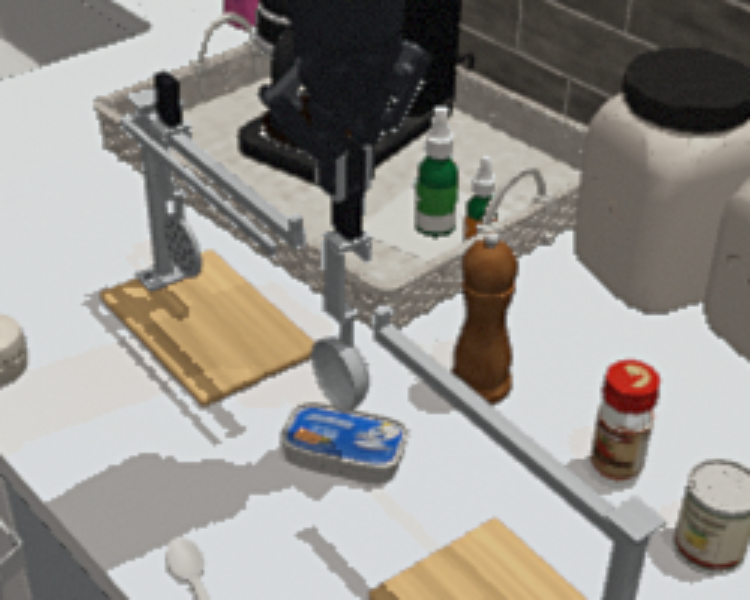

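The ladle has cleared rail A, and the skimmer still hangs there. Now I'll locate the bar of B more exactly.

```bash
python3 - <<'E'
from h import *
p=atz("top",(305,219.8),.2);q=atz("top",(375,225.6),.2);print(p,q,np.degrees(np.arctan2(p[0]-q[0],p[1]-q[1])))
# base rail_b axis from detections
print(np.degrees(np.arctan2(.4889-.4863,.122)))
E
```

```text
[ 0.49271314 -0.07882783  0.2       ] [ 0.47825402 -0.25147101  0.2       ] 4.787431972566711
1.2208727869734952
```

```bash
python3 -m crank '[{"linear":[0,0,-0.012],"dr":[0,0,0],"hand":-1},{"linear":[0,0,-0.03],"dr":[0,0,0],"hand":-1},{"linear":[0,0,-0.05],"dr":[0,0,0],"hand":-1},{"linear":[0.01,0,-0.062],"dr":[0,0,0],"hand":-1},{"linear":[0.03,0,-0.068],"dr":[0,0,0],"hand":-1},{"linear":[0.055,0,-0.068],"dr":[0,0,0],"hand":-1},{"linear":[0.08,0,-0.066],"dr":[0,0,0],"hand":-1},{"linear":[0.105,0,-0.064],"dr":[0,0,0],"hand":-1},{"linear":[0.13,0,-0.062],"dr":[0,0,0],"hand":-1},{"linear":[0.154,0,-0.06],"dr":[0,0.3,0],"hand":-1}]'
python3 -m crank '[{"linear":[0,0,0],"dr":[0,0,0],"hand":-1},{"linear":[0,0,0],"dr":[0,0,0],"hand":-1},{"linear":[0,0,0],"dr":[0,0,0],"hand":-1}]'
python3 - <<'E'
from h import *
np.set_printoptions(precision=4,suppress=True)
o=bot.get_obs();print(o["eef_pos"],rot(o["tool_rot"]).as_matrix())
cv2.imwrite("pics/scene3.png",cv2.resize(bot.read_camera("scene")[130:400,180:430],None,fx=2.2,fy=2.2))
for c in("wrist",):
  a=bot.read_camera(c);cv2.imwrite("pics/w5.png",a)
E
```

```text
t: 7.12
eef_pos: [0.4413, -0.1493, 0.2471]
tool_rot: [0.48, -0.479, 0.52, -0.52]
contact_force: [0.0, 0.1, -2.3]
gripper_width: 0.173
t: 7.37
eef_pos: [0.4416, -0.1478, 0.2469]
tool_rot: [0.48, -0.479, 0.52, -0.519]
contact_force: [-0.1, -0.5, -1.5]
gripper_width: 0.173
[ 0.4416 -0.1478  0.2469] [[-0.0806 -0.0004  0.9967]
 [-0.9967  0.0008 -0.0806]
 [-0.0007 -1.     -0.0005]]
```

View pics/scene3.png

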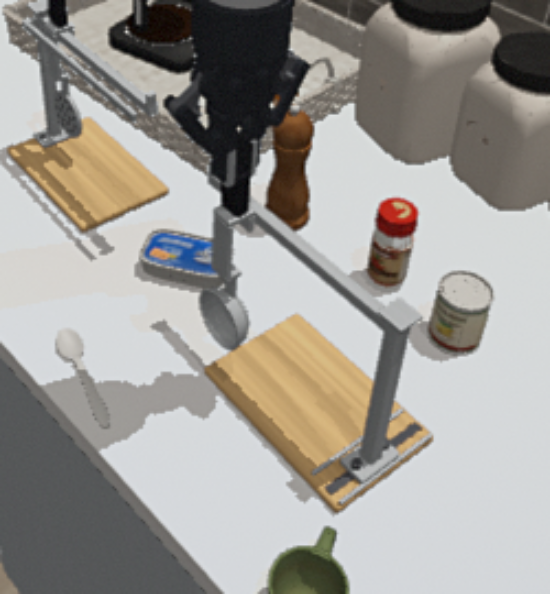

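Ladle is on the robot side of B's bar, clear of it. Advancing with the lip over the bar, then feeling for the leg contact.

```bash
python3 -m crank '[{"linear":[0,0,0.006],"dr":[0,0,0],"hand":-1},{"linear":[0,0,0.014],"dr":[0,0,0],"hand":-1},{"linear":[0,0,0.022],"dr":[0,0,0],"hand":-1},{"linear":[0,0,0.03],"dr":[0,0,0],"hand":-1},{"linear":[0,0,0.036],"dr":[0,0,0],"hand":-1},{"linear":[0,0,0.04],"dr":[0,0,0],"hand":-1},{"linear":[0,0,0.042],"dr":[0,0,0],"hand":-1},{"linear":[0,0,0.042],"dr":[0,0,0],"hand":-1},{"linear":[0,0,0.042],"dr":[0,0,0],"hand":-1}]'
for i in 1; do python3 -m crank '[{"linear":[0,0,0.001],"dr":[0,0,0],"hand":-1},{"linear":[0,0,0.002],"dr":[0,0,0],"hand":-1},{"linear":[0,0,0.002],"dr":[0,0,0],"hand":-1}]'; done
python3 -m crank '[{"linear":[0,0,0.0007],"dr":[0,0,0],"hand":-1},{"linear":[0,0,0.0015],"dr":[0,0,0],"hand":-1},{"linear":[0,0,0.0015],"dr":[0,0,0],"hand":-1}]'
python3 -m crank '[{"linear":[0,0,0.0007],"dr":[0,0,0],"hand":-1},{"linear":[0,0,0.0015],"dr":[0,0,0],"hand":-1},{"linear":[0,0,0.0015],"dr":[0,0,0],"hand":-1}]'
```

```text
t: 8.22
eef_pos: [0.4834, -0.1527, 0.2469]
tool_rot: [0.479, -0.479, 0.52, -0.52]
contact_force: [0.2, -0.0, -1.8]
gripper_width: 0.173
t: 8.47
eef_pos: [0.4857, -0.1526, 0.2471]
tool_rot: [-0.479, 0.479, -0.52, 0.52]
contact_force: [0.2, -0.6, -1.9]
gripper_width: 0.177
t: 8.72
eef_pos: [0.4873, -0.1527, 0.2471]
tool_rot: [-0.479, 0.479, -0.52, 0.52]
contact_force: [-0.9, -0.2, -1.7]
gripper_width: 0.174
t: 8.97
eef_pos: [0.4888, -0.1529, 0.2471]
tool_rot: [-0.479, 0.479, -0.52, 0.52]
contact_force: [0.5, -1.0, -2.3]
gripper_width: 0.17
```

```bash
for k in 1; do python3 -m crank '[{"linear":[0,0,0.0005],"dr":[0,0,0],"hand":-1},{"linear":[0,0,0.001],"dr":[0,0,0],"hand":-1},{"linear":[0,0,0.001],"dr":[0,0,0],"hand":-1}]' ; done
python3 -m crank '[{"linear":[0,0,0.0005],"dr":[0,0,0],"hand":-1},{"linear":[0,0,0.001],"dr":[0,0,0],"hand":-1},{"linear":[0,0,0.001],"dr":[0,0,0],"hand":-1}]'
```

```text
t: 9.22
eef_pos: [0.4896, -0.153, 0.247]
tool_rot: [0.479, -0.479, 0.52, -0.52]
contact_force: [-1.1, -0.7, -1.6]
gripper_width: 0.175
t: 9.47
eef_pos: [0.4901, -0.1531, 0.2469]
tool_rot: [0.479, -0.479, 0.52, -0.52]
contact_force: [-1.9, 0.6, -1.2]
gripper_width: 0.169
```

```bash
python3 -m crank '[{"linear":[0,0,0.0005],"dr":[0,0,0],"hand":-1},{"linear":[0,0,0.001],"dr":[0,0,0],"hand":-1},{"linear":[0,0,0.001],"dr":[0,0,0],"hand":-1}]'
python3 -c "
from h import *
for i in range(3):
  print(np.round(bot.get_obs()['contact_force'],2),np.round(bot.get_obs()['torque'],2));bot.read_camera('scene')"
```

```text
t: 9.72
eef_pos: [0.4908, -0.1532, 0.2468]
tool_rot: [0.479, -0.479, 0.521, -0.52]
contact_force: [-4.4, 0.6, 1.1]
gripper_width: 0.175
[-4.43  0.64  1.14] [0.1  1.32 0.05]
[-4.94  0.    0.23] [0.11 1.35 0.05]
[-3.89  1.31 -0.16] [0.13 1.44 0.08]
```

Leg contact was felt at x ≈ 0.4897, so the bar centre is ≈ 0.487 (vision said 0.4865). Backing off 4.3 mm and lowering.

```bash
python3 -m crank '[{"linear":[0,0,-0.002],"dr":[0,0,0],"hand":-1},{"linear":[0,0,-0.0043],"dr":[0,0,0],"hand":-1},{"linear":[0,0,-0.0043],"dr":[0,0,0],"hand":-1},{"linear":[0,0.004,-0.0043],"dr":[0,0,0],"hand":-1},{"linear":[0,0.010,-0.0043],"dr":[0,0,0],"hand":-1},{"linear":[0,0.016,-0.0043],"dr":[0,0,0],"hand":-1},{"linear":[0,0.021,-0.0043],"dr":[0,0,0],"hand":-1},{"linear":[0,0.025,-0.0043],"dr":[0,0,0],"hand":-1},{"linear":[0,0.026,-0.0043],"dr":[0,0,0],"hand":-1},{"linear":[0,0.026,-0.0043],"dr":[0,0,0],"hand":-1}]'
python3 -m crank '[{"linear":[0,0.0007,0],"dr":[0,0,0],"hand":-1},{"linear":[0,0.0015,0],"dr":[0,0,0],"hand":-1},{"linear":[0,0.0015,0],"dr":[0,0,0],"hand":-1}]'
python3 -m crank '[{"linear":[0,0.0005,0],"dr":[0,0,0],"hand":-1},{"linear":[0,0.001,0],"dr":[0,0,0],"hand":-1},{"linear":[0,0.001,0],"dr":[0,0,0],"hand":-1}]'
```

```text
t: 10.7
eef_pos: [0.4871, -0.1528, 0.2205]
tool_rot: [0.479, -0.479, 0.52, -0.52]
contact_force: [-0.7, 0.1, -2.6]
gripper_width: 0.174
t: 10.95
eef_pos: [0.4874, -0.1528, 0.2196]
tool_rot: [-0.479, 0.479, -0.52, 0.52]
contact_force: [0.2, 0.4, -2.2]
gripper_width: 0.173
t: 11.2
eef_pos: [0.4873, -0.1528, 0.2185]
tool_rot: [-0.479, 0.479, -0.52, 0.52]
contact_force: [-0.5, -0.2, -2.9]
gripper_width: 0.174
```

```bash
python3 -m crank '[{"linear":[0,0.0005,0],"dr":[0,0,0],"hand":-1},{"linear":[0,0.001,0],"dr":[0,0,0],"hand":-1},{"linear":[0,0.001,0],"dr":[0,0,0],"hand":-1}]'
python3 -m crank '[{"linear":[0,0.0005,0],"dr":[0,0,0],"hand":-1},{"linear":[0,0.0007,0],"dr":[0,0,0],"hand":-1},{"linear":[0,0.0007,0],"dr":[0,0,0],"hand":-1}]'
```

```text
t: 11.45
eef_pos: [0.4874, -0.1528, 0.2177]
tool_rot: [0.479, -0.479, 0.52, -0.52]
contact_force: [-1.2, 1.1, 0.6]
gripper_width: 0.174
t: 11.7
eef_pos: [0.4876, -0.1529, 0.2177]
tool_rot: [-0.479, 0.479, -0.52, 0.52]
contact_force: [-2.1, 0.7, 7.5]
gripper_width: 0.173
```

Seated on the bar (7.5 N press). Easing off and releasing.

```bash
python3 -m crank '[{"linear":[0,-0.0006,0],"dr":[0,0,0],"hand":-1},{"linear":[0,-0.0006,0],"dr":[0,0,0],"hand":-1},{"linear":[0,-0.0006,0],"dr":[0,0,0],"hand":-0.6},{"linear":[0,-0.0006,0],"dr":[0,0,0],"hand":-0.5},{"linear":[0,-0.0006,0],"dr":[0,0,0],"hand":-0.4},{"linear":[0,-0.0006,0],"dr":[0,0,0],"hand":-0.2},{"linear":[0,-0.0006,0],"dr":[0,0,0],"hand":0},{"linear":[0,-0.0006,0],"dr":[0,0,0],"hand":0},{"linear":[0,-0.0006,0],"dr":[0,0,0],"hand":0.2},{"linear":[0,-0.0006,0],"dr":[0,0,0],"hand":0.2}]' 20
python3 -c "
from h import *
cv2.imwrite('pics/w6.png',bot.read_camera('wrist'))"
```

```text
t: 12.53
eef_pos: [0.4873, -0.1528, 0.2174]
tool_rot: [0.479, -0.479, 0.52, -0.52]
contact_force: [-0.0, -0.2, -0.5]
gripper_width: 0.6
```

View pics/w6.png

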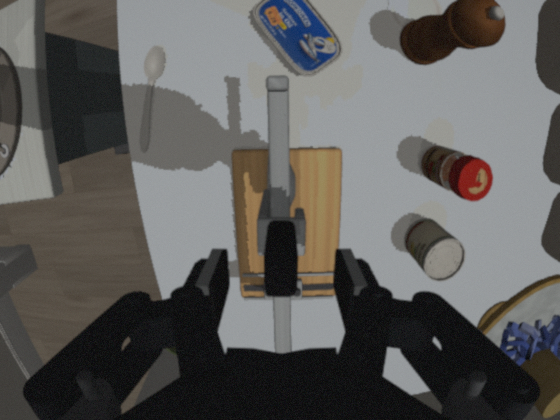

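The ladle hangs on B's bar: block at (281,258), jaws clear on both sides, end stop at (278,82). Retreating straight up.

```bash
python3 -m crank '[{"linear":[0,-0.012,0],"dr":[0,0,0],"hand":0.2},{"linear":[0,-0.03,0],"dr":[0,0,0],"hand":0.2},{"linear":[0,-0.05,0],"dr":[0,0,0],"hand":0.2},{"linear":[0,-0.075,0],"dr":[0,0,0],"hand":0.2},{"linear":[0,-0.1,0],"dr":[0,0,0],"hand":0.2},{"linear":[0,-0.13,0],"dr":[0,0,0],"hand":0.2},{"linear":[0,-0.15,0],"dr":[0,0,0],"hand":0.2},{"linear":[0,-0.15,0],"dr":[0,0,0],"hand":0.2},{"linear":[0,-0.15,0],"dr":[0,0,0],"hand":0.2},{"linear":[0,-0.15,0],"dr":[0,0,0],"hand":0.2}]'
python3 -c "
from h import *
cv2.imwrite('pics/scene4.png',cv2.resize(bot.read_camera('scene')[100:400,130:430],(600,600)))
o=bot.get_obs();bot.read_camera('wrist')
for n,z in {'ladle_grip':.232,'ladle':.2}.items():
  for c in ('wrist','scene'):
    for r in bot.place_of(c,n)[:1]:print(n,c,r['score'],atz(c,r['xy'],z,o))"
```

```text
t: 13.42
eef_pos: [0.4869, -0.1526, 0.3666]
tool_rot: [0.479, -0.479, 0.52, -0.52]
contact_force: [-0.7, -0.1, 0.3]
gripper_width: 0.6
ladle_grip wrist 0.74 [ 0.48490296 -0.15078363  0.232     ]
ladle_grip scene 0.91 [ 0.48630745 -0.15391392  0.232     ]
ladle scene 0.84 [ 0.48033571 -0.15280932  0.2       ]
```

View pics/scene4.png

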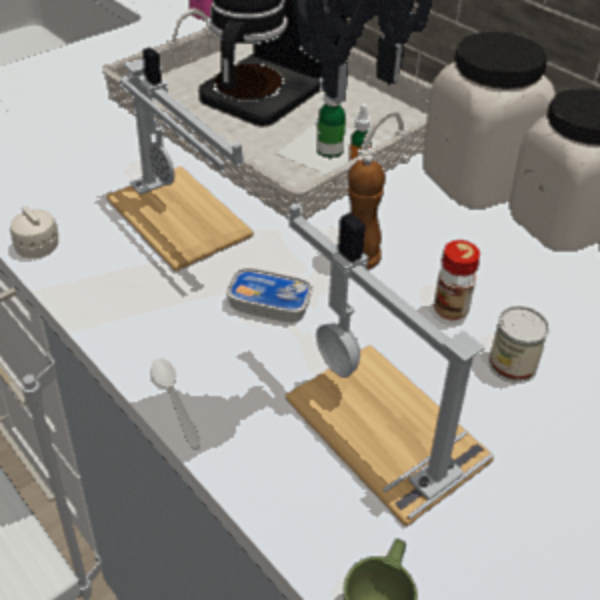

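The ladle hangs plumb on the right rail (block at (350,238) in the crop), and the skimmer is unmoved on the left rail. The gripper is clear of everything.

```bash
python3 -c "
from h import *
print(bot.hand_in())"
```

```text
the job is handed in; nothing more can be done
None
```

The ladle now hangs on the right-hand rail, between its end stop and its post. I gripped its block, raised it about 30 mm and slid it over the left rail's end stop. I then passed its lip over the right bar from the robot side. I felt the leg touch the bar at x ≈ 0.490, which put the bar's middle line at about 0.487; the top camera had given 0.4865. From there I lowered it until it seated, with about 7.5 N of press, let go and backed straight up.

**Last checks:** The final scene picture shows the ladle hanging plumb, the skimmer still on the left rail and the gripper clear. The clock read 13.4 s at the last move, and the forces I read stayed under 10 N.

**Disagreement:** After release, the networks placed the grip block at x = 0.485 (wrist camera) and 0.486 (scene camera). The scene camera put the ladle's origin at 0.480, about 6 mm off the grip. I took that as detection error, because the picture shows no tilt.

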